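# Measure a carton in the bench gauge

## Robot

A 6-joint arm with a two-finger parallel gripper is mounted at the origin on the work surface. World frame = base frame: x ahead of the robot, y to its left, z up, the work surface at z = 0. Lengths are in m, angles in rad, forces in N, time in s.
With the tool pointing down it reaches from about 0.275 to 0.975 m from the base axis. Payload 8.4 kg.
Tool frame: the origin (TCP) lies at the very end of the fingers, on their centre line; the grasp point (between the pads) lies 19 mm behind it; z points along the fingers, y is the direction in which the jaws open and shut (so a half turn about z gives the same grasp; the last joint's range is limited). The gripper opens to 92 mm and grips with 3 to 60 N. Pads are 20 mm wide; open, the fingers measure 128 mm over their backs; the gripper's body (75 mm by 189 mm) begins 69 mm behind the grasp point.
Start: joints at [-1.157, 0.353, 1.633, -0, 1.155, -0.002], TCP at [0.252, -0.572, 0.215] pointing down, gripper open.
Joint ranges: [-2.63, 2.63], [-0.92, 2.1], [0.06, 2.66], [-1.3, 4.44], [0, 2.69], [-3.02, 3.02]. Speed limits (rad/s): [2.22, 2.22, 2.79, 3.14, 3.14, 3.14].

## Interface

Orientations are given as a unit quaternion [w, x, y, z].
In Python, from rig import manip gives the robot as it stands. Calls block until the motion is done:
- manip.move_ptp(position, orientation): joint-space move of the TCP to a pose.
- manip.servo_line(position, rot=None, rate=0.15, f_stop=None): straight line of the TCP; rot=None keeps the orientation; rate is the mean speed in m/s. With f_stop (N) it stops when the force on the tool has changed by that much, and returns True; else False.
- manip.movej(angles): joint-space move.
- manip.release() and manip.close_gripper(newtons=None): open the fingers fully, or close them until they stop; newtons is the grip in N (None keeps the last).
- manip.pause(seconds).
- manip.ik(position, orientation): joint angles nearest the present ones, or None.
- manip.grab_frame(name): name is "scene" or "side" or "wrist"; returns a dict with "color" (400x640x3 uint8, blue, green, red), "intrinsics" (3x3 intrinsics, pixels), "position" and "orientation" of the camera in the world; the wrist camera has in their place "T_tool_cam" (4x4, takes a point from camera to tool coordinates, whose origin is the TCP and whose axes are the flange's). Camera axes: x right, y down, z forward; pixel columns grow to the right and rows downward; lengths in m; the calibration is good to about 2 mm. A picture is of the moment at which its call begins: read the wrist's pose just before it. There is no depth.
A pose or a line that the arm cannot do raises manip.IKError and nothing moves.
- manip.sign_off(): hands the job in, once; it reports no verdict.
Readings, each from a call of its own:
- manip.read_time_s(): time.
- manip.read_joints(): joint angles.
- manip.read_joint_vel(): joint speeds.
- manip.read_tau(): joint torques, N m.
- manip.read_ee_pos(): TCP position.
- manip.read_tcp_rot(): TCP orientation.
- manip.read_force(): force on the tool from outside, world axes, zero at the start.
- manip.read_ft_torque(): the same for the moment, N m.
- manip.read_grip_width(): finger opening in m.
Only numpy, scipy, OpenCV 4.12 (cv2) and the standard library are available. Lean on these libraries where they do the work, as an engineer would, in place of code of your own. Each camera call takes 0.05 s, during which the arm holds its last target. There are 200 camera calls.

## Task

Measure the sealed carton in the gauge on the packing bench: push the carton along the bench until its long side lies flat against the gauge's back rail, and push the sliding jaw along so that the carton ends up snug between the jaw and the end stop, with no gaps. Only push, with the fingers: do not lift or tip the carton, and leave the tape roll, the hand scanner and the other, slimmer box where they are.

Things in the scene. Friction and masses are not known exactly. Their poses are not given: they have to be found in the camera images.
- gauge: L-shaped aluminium gauge fixed on the bench, bench as its floor; placed anew each run. Origin: on the bench, middle of the back rail's inner face. +x points into the rail, away from the robot; +y along the rail to the end stop. Rail: x 0 to 22, y -250 to 210, 50 mm tall. End stop, square to it: inner face at y = +180, 22 mm thick, out to x = -103, 50 mm tall.
- jaw (a joint): dark steel jaw sliding along the gauge's rail, in m: at 0 its front face is at gauge y = -180 mm; grows along gauge +y towards the end stop (front face y = value - 0.180 m); range 0 to 0.290. About 2 N of drag, no spring: it stays where left. Starts at 0 to 0.05, with the carton between it and the end stop.
- jaw_face (a point): centre of the jaw blade's front face (towards the end stop), axes as the gauge. Blade: square to the rail, 14 mm thick from here towards gauge -y, gauge x -93 to -3 mm, 3 to 46 mm above the bench; its back face is free to be pushed. At the rail it joins a saddle 66 mm high (bolt head to 74 mm), reaching 50 mm back from the front face, gauge x -5 to 31 mm.
- carton: sealed cardboard carton to be measured, 80 mm (its x) by 120 mm (its y, long side) by 60 mm tall, clear tape and a small paper label on top; 0.26 to 0.5 kg. Origin: centre of its underside. Starts between jaw and end stop, a few cm short of the rail, up to 23 degrees askew; its +x side faces the rail.
- tape_roll: bystander: yellow tape roll lying flat, 90 mm outside diameter, 48 mm tall; origin at the centre of its underside
- scanner: bystander: hand scanner lying on the bench, grey head and black handle, about 66 mm (x) by 145 mm (y), 36 mm tall; origin in the middle of its underside, its head towards +y
- slim_box: bystander: slimmer sealed cardboard box lying left of the end stop, apart from the gauge, 60 mm (x) by 150 mm (y) by 45 mm tall; origin at the centre of its underside
Not all that is in view belongs to the job. Leave any orange look-alike of the carton alone.

How it is judged:
By the outcome, as a careful person would: the job done as asked, in the order asked, and still so for the second after the job is handed in, with the robot touching nothing.
It also fails if it takes over 58 s, if anything falls off the work surface, if the arm or the gripper's body presses on something with over 40 N, if the wrist force passes 120 N, or if a joint passes its speed limit or range.

## Working session

There is one attempt and no reset: what is moved stays moved. The work goes in short steps, each a Python script; the robot and the scene stay as the last script left them, time stands still between calls to the robot, and variables do not carry over. Pictures are saved under pics/ and viewed, about 8 in all and at most 12, crops included, and the job is handed in when it is done.

```bash
mkdir -p pics; ls; python3 - <<'E'
from rig import manip
import cv2,numpy as np
np.set_printoptions(precision=4,suppress=True)
for n in("scene","side"):
    f=manip.grab_frame(n);cv2.imwrite(f"pics/{n}0.png",f["color"]);print(n,f["intrinsics"],f["position"],f["orientation"])
print(manip.read_ee_pos(),manip.read_tcp_rot(),manip.read_time_s())
f=manip.grab_frame("wrist");print(f["T_tool_cam"],f["intrinsics"])
E
```

```text
pics
scene [[371.8432   0.     313.8965]
 [  0.     371.8432 204.808 ]
 [  0.       0.       1.    ]] [ 1.1417 -0.2674  0.9349] [-0.2614  0.8234  0.4777 -0.16  ]
side [[361.2639   0.     315.1638]
 [  0.     361.2639 200.6758]
 [  0.       0.       1.    ]] [0.4918 0.7174 0.8129] [ 0.0328 -0.0689  0.9295 -0.3609]
[ 0.2523 -0.5713  0.214 ] [-0.0006  0.9785  0.2064 -0.0001] 0.1
[[-0.0002 -0.9609 -0.277   0.078 ]
 [ 1.     -0.0002 -0.0001  0.0005]
 [ 0.     -0.277   0.9609 -0.1714]
 [ 0.      0.      0.      1.    ]] [[322.349    0.     316.8477]
 [  0.     322.349  201.613 ]
 [  0.       0.       1.    ]]
```

View pics/scene0.png

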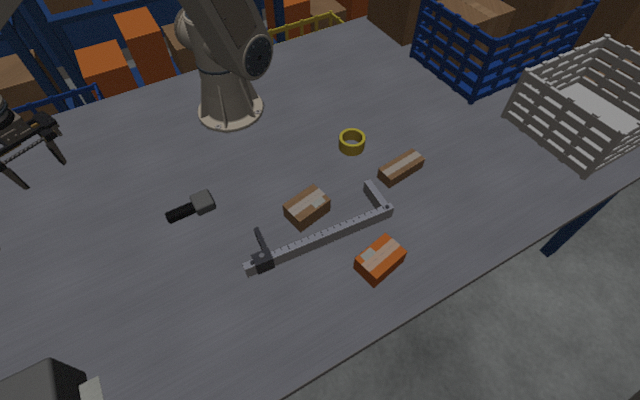

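View pics/side0.png

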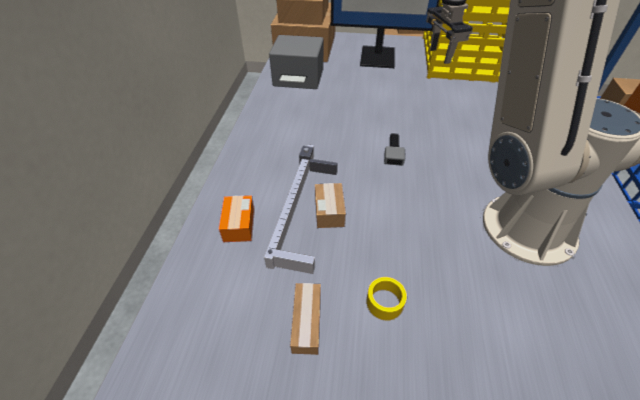

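The scene view has three lookalikes for the carton:
- Brown carton inside the gauge: scene (307,207), side (330,205).
- Slim brown box beyond the end stop: scene (400,167).
- Orange box behind the rail: scene (380,260).

I choose the brown one between the jaw (262,255) and the end stop (376,195). Next I'll get rough positions and a close wrist view.

```bash
cat > h.py <<'E'
from rig import manip
import cv2,numpy as np
from scipy.spatial.transform import Rotation as R
np.set_printoptions(precision=4,suppress=True)
def rot(q): return R.from_quat(np.roll(q,-1)).as_matrix()
def quat(M): return np.roll(R.from_matrix(M).as_quat(),1)
def down(yaw): # tool z down, tool x along world yaw
    x=np.array([np.cos(yaw),np.sin(yaw),0]);z=np.array([0,0,-1.]);return quat(np.c_[x,np.cross(z,x),z])
def grab(n):
    p,q=manip.read_ee_pos(),manip.read_tcp_rot()
    f=manip.grab_frame(n)
    if n=="wrist":
        T=np.eye(4);T[:3,:3]=rot(q);T[:3,3]=p;T=T@f["T_tool_cam"]
    else:
        T=np.eye(4);T[:3,:3]=rot(f["orientation"]);T[:3,3]=f["position"]
    return f["color"],f["intrinsics"],T
def ray(uv,K,T):
    d=np.c_[np.atleast_2d(uv).astype(float),np.ones(len(np.atleast_2d(uv)))]@np.linalg.inv(K).T@T[:3,:3].T
    return T[:3,3],d/np.linalg.norm(d,axis=1)[:,None]
def plane(uv,K,T,z):
    o,d=ray(uv,K,T);return o+d*((z-o[2])/d[:,2])[:,None]
def tri(u1,c1,u2,c2):
    A=[];B=[]
    S=np.zeros((3,3));b=np.zeros(3)
    ds=[]
    for u,(K,T) in((u1,c1),(u2,c2)):
        o,d=ray(u,K,T);P=np.eye(3)-np.outer(d[0],d[0]);S+=P;b+=P@o;ds.append((P,o))
    x=np.linalg.solve(S,b);return x,sum(np.linalg.norm(P@(x-o)) for P,o in ds)
E
python3 - <<'E'
from h import *
_,K,T=grab("scene")
for n,uv,z in(("rail L",(245,265),.05),("rail R",(388,207),.05),("stop end",(367,182),.05),("carton",(307,200),.06),("jaw",(256,231),.046),("roll",(352,135),.048),("scan",(190,205),.03),("slim",(400,162),.045),("orange",(380,252),.06)):print(n,plane(uv,K,T,z)[0])
c=plane((310,215),K,T,.05)[0]
# tool x toward +x ; camera sits at tool +x .078 looking with tilt
for yaw in(0,):
  for z in(.3,):
    manip.move_ptp([c[0]-.03,c[1],z],down(yaw))
    im,K,T=grab("wrist");print(T[:3]);cv2.imwrite("pics/w1.png",im);np.savez("w1",im=im,K=K,T=T)
    manip.servo_line([c[0]-.03,c[1]+.12,z],rate=.3)
    im,K,T=grab("wrist");cv2.imwrite("pics/w2.png",im);np.savez("w2",im=im,K=K,T=T)
print(manip.read_time_s(),manip.read_joints())
E
```

```text
rail L [ 0.6615 -0.218   0.05  ]
rail R [0.6975 0.2177 0.05  ]
stop end [0.5893 0.2179 0.05  ]
carton [0.5638 0.0227 0.06  ]
jaw [ 0.5775 -0.1489  0.046 ]
roll [0.3927 0.2909 0.048 ]
scan [ 0.3836 -0.2814  0.03  ]
slim [0.5708 0.3582 0.045 ]
orange [0.8106 0.1074 0.06  ]
[[-0.0009 -0.9609 -0.2771  0.6566]
 [-1.      0.0011 -0.0004  0.0065]
 [ 0.0007  0.2771 -0.9609  0.4712]]
3.2333 [ 0.214   0.2331  1.6061 -0.0005  1.3028  1.7849]
```

View pics/w1.png

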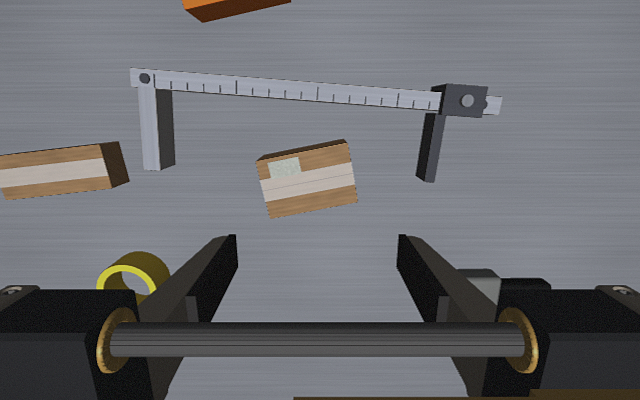

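View pics/w2.png

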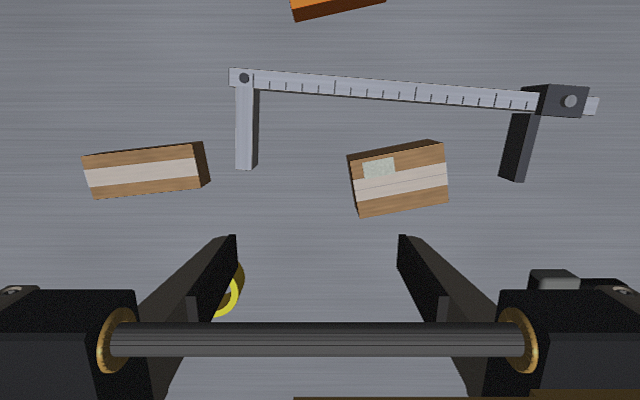

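w1 and w2 show the carton in the gauge at (308,178) and (399,180), with the label top left and its dark +x wall showing. The rail runs from (130,72) to (500,105). The end stop is at (152,130) and the jaw blade at (430,145). I'll view a close crop of the corners.

```bash
python3 - <<'E'
import cv2,numpy as np
a=cv2.imread("pics/w1.png");b=cv2.imread("pics/w2.png")
def c(i,x,y,w=130,h=95):
    s=cv2.resize(i[y:y+h,x:x+w],None,fx=3,fy=3,interpolation=cv2.INTER_CUBIC)
    s=cv2.convertScaleAbs(s,alpha=1.3)
    for k in range(0,w,10):cv2.line(s,(3*k,0),(3*k,6 if (x+k)%50 else 14),(0,255,0),1)
    for k in range(0,h,10):cv2.line(s,(0,3*k),(6 if (y+k)%50 else 14,3*k),(0,255,0),1)
    return s
m=np.vstack([np.hstack([c(a,240,130),c(b,330,130)]),np.hstack([c(a,400,80),c(b,480,80,130,95)])])
cv2.imwrite("pics/c1.png",m);print(m.shape)
E
```

```text
(570, 780, 3)
```

View pics/c1.png

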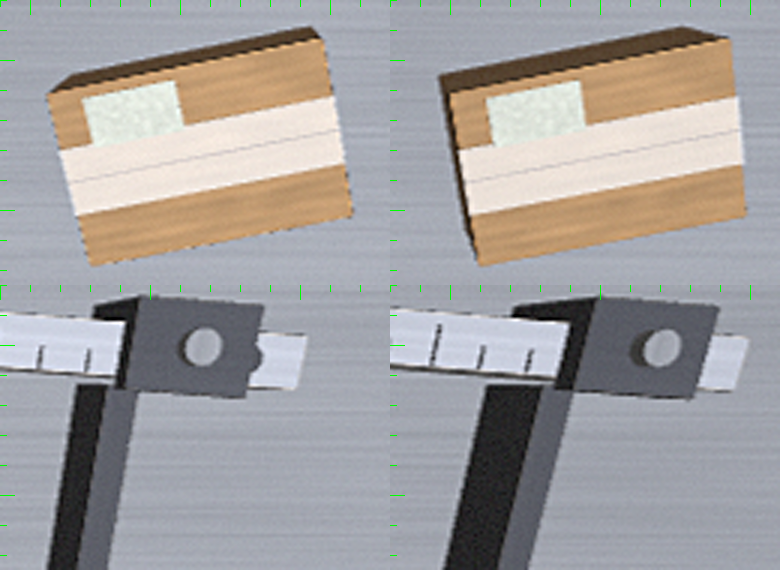

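The crop confirms a brown carton with label and clear tape. The top corners and the blade edges are sharp. Now I'll triangulate the corners and fit the rail lines.

```bash
cat > meas.py <<'E'
from h import *
def cam(n): d=np.load(n+".npz");return d["im"],(d["K"],d["T"])
a,ca=cam("w1");b,cb=cam("w2")
P=[]
for n,u,v in(("cA(+x,+y)",(256.3,161.3),(350,161.3)),("cB(+x,-y)",(347.7,143),(443.3,142.7)),("cC",(357.3,202),(449,201.7)),("cD",(270.7,218.3),(360,218.3)),
  ("railL",(130,68),(229.5,68)),("railRend",(502,97),(600,98)),("stop tipL",(144,170),(236,169)),("stop tipR",(160,170),(252,170))):
    x,e=tri(u,ca,v,cb);P.append(x);print(n,x,"miss",round(e,4))
Z=.06
for im,c,uv in((a,ca,[(256.3,161.3),(347.7,143),(357.3,202),(270.7,218.3)]),(b,cb,[(350,161.3),(443.3,142.7),(449,201.7),(360,218.3)])):
    Q=plane(uv,*c,Z);s=np.linalg.norm(Q-np.roll(Q,-1,0),axis=1);l=Q[0]-Q[1]+Q[3]-Q[2]
    print("carton c",Q.mean(0),"sides",s,"yaw of long +y axis deg",np.degrees(np.arctan2(-l[0],l[1])))
for im,c,cols in((a,ca,(180,425)),(b,cb,(270,520))):
    m=cv2.inRange(im,(150,150,150),(255,255,255))
    lo=[];hi=[]
    for u in range(*cols,3):
        r=np.where(m[55:125,u])[0]+55
        if len(r)>5: hi.append((u,r.min()-.5)); lo.append((u,r.max()+.5))
    for n,pts in(("outer",hi),("inner",lo)):
        W=plane(np.array(pts),*c,.05);vx,vy,x0,y0=cv2.fitLine(W[:,:2].astype(np.float32),cv2.DIST_HUBER,0,.001,.001).ravel()
        if vy<0:vx,vy=-vx,-vy
        r=(W[:,0]-x0)*vy-(W[:,1]-y0)*vx
        print(n,"x at y=0:",x0-y0*vx/vy,"yaw",np.degrees(np.arctan2(-vx,vy)),"res",np.abs(r).mean(),"n",len(W))
print("bright sample",a[95,300],a[130,300])
E
python3 meas.py
```

```text
cA(+x,+y) [0.5914 0.0844 0.0573] miss 0.0002
cB(+x,-y) [ 0.6151 -0.0328  0.059 ] miss 0.0004
cC [ 0.5387 -0.0469  0.0636] miss 0.0005
cD [0.5142 0.0687 0.0588] miss 0.0001
railL [0.7042 0.2335 0.0492] miss 0.0004
railRend [ 0.6698 -0.2217  0.0545] miss 0.0008
stop tipL [0.5799 0.2332 0.0529] miss 0.0009
stop tipR [0.5792 0.2122 0.0529] miss 0.0004
carton c [0.5648 0.0181 0.06  ] sides [0.1188 0.0789 0.1182 0.0787] yaw of long +y axis deg 11.147867369393541
carton c [0.5649 0.0182 0.06  ] sides [0.1194 0.0791 0.1196 0.0788] yaw of long +y axis deg 11.347955118804737
outer x at y=0: 0.687378 yaw -4.2726693 res 0.0002814054783731748 n 80
inner x at y=0: 0.666229 yaw -4.286712 res 0.0010574752758416637 n 80
outer x at y=0: 0.6873101 yaw -4.2638454 res 0.0002862348735121172 n 84
inner x at y=0: 0.6660903 yaw -4.262377 res 0.0011301098830194128 n 84
bright sample [138 131 128] [138 132 130]
```

The numbers agree with the text:
- **Carton:** top at 57–64 mm, sides about 119 x 79 mm.
- **Gauge:** yaw −4.27°, origin about (0.667, 0.026), rail top about 50 mm.
- **Carton in the gauge frame:** about (−101, −16) mm, 15.5° askew.

I'll push with both open fingers against the carton's near long side, turning it as it advances.

```bash
cat >> h.py <<'E'
G=np.radians(-4.27);O=np.array([.6668,.0262]);XG=np.array([np.cos(G),np.sin(G)]);YG=np.array([-np.sin(G),np.cos(G)])
def g2w(x,y): return O+x*XG+y*YG
def w2g(p): d=np.asarray(p)[:2]-O;return np.array([d@XG,d@YG])
E
python3 - <<'E'
from h import *
y0=np.radians(11.25);c=np.array([.5648,.0181]);zt=.014
def tcp(c,y,back=.051): return np.r_[c-back*np.array([np.cos(y),np.sin(y)]),zt]
p=tcp(c,y0,.078)
manip.move_ptp([*p[:2],.13],down(y0)); manip.servo_line(p,rate=.12)
print("z",manip.read_ee_pos(),manip.read_force())
manip.servo_line(tcp(c,y0),rate=.06);print(manip.read_force())
N=5;y=y0;adv=(w2g(c)[0]+.048)*-1/N
for k in range(N):
    y1=y+(G-y0)/N;m=(y+y1)/2;d=np.array([np.cos(m),np.sin(m)]);c=c+d*adv/(d@XG);y=y1
    manip.servo_line(tcp(c,y),down(y),rate=.06);print(w2g(c),manip.read_force())
t=tcp(c,y);e=np.r_[t[:2]+.016*XG,zt]
print("stop",manip.servo_line(e,rate=.03,f_stop=12),w2g(manip.read_ee_pos()),manip.read_force(),manip.read_time_s())
E
```

```text
z [0.4889 0.0029 0.0146] [0.6997 0.2543 0.5181]
[ 0.6311 -0.2677  0.462 ]
[-0.0905 -0.013 ] [ 0.0958 -0.3232  0.3322]
[-0.0799 -0.011 ] [-0.251   0.6    -0.4315]
[-0.0692 -0.0095] [-0.3006  0.6533 -0.1099]
[-0.0586 -0.0087] [ 0.4586 -0.4947  0.0369]
[-0.048  -0.0084] [ 0.1917 -0.0033 -0.9832]
stop True [-0.09   -0.0086] [ 0.2307  0.5618 -1.1425] 7.9667
```

It stopped at gauge x = −90 mm, which is where the carton should meet the rail. I'll back off and check.

```bash
python3 - <<'E'
from h import *
p=manip.read_ee_pos();q=np.r_[p[:2]-.03*XG,p[2]];manip.servo_line(q,rate=.12)
manip.servo_line([*q[:2],.3],rate=.25)
im,K,T=grab("wrist");np.savez("w3",im=im,K=K,T=T)
for n,z,x,y in(("railmid",.05,0,0),("stop",.05,-.05,.18),("stop2",.05,-.103,.18)):
    w=np.r_[g2w(x,y),z];c=T[:3,:3].T@(w-T[:3,3]);print(n,(K@c/c[2])[:2])
cv2.imwrite("pics/w3.png",cv2.resize(im[40:300,60:600],(800,385),interpolation=cv2.INTER_CUBIC));print(manip.read_time_s())
E
```

```text
railmid [309.0517  70.6041]
stop [165.8837 113.4137]
stop2 [171.3139 155.6195]
9.7083
```

View pics/w3.png

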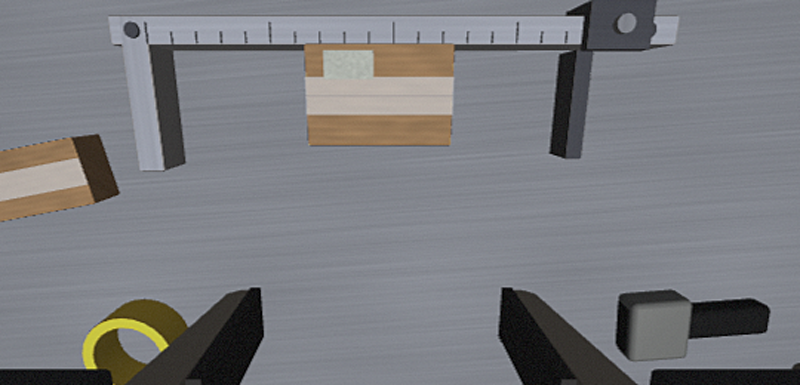

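The carton lies flat along the rail: its edge at crop (305–453, 45) is parallel to the rail, and nothing else has moved. The jaw blade is at crop (575,105). Next I'll close the fingers and push the blade's back face in line with the carton's centre.

```bash
python3 - <<'E'
from h import *
d=np.load("w3.npz");K,T=d["K"],d["T"]
f=w2g(plane((441,146),K,T,.046)[0]);b=w2g(plane((451.5,146),K,T,.046)[0]);print("blade front/back tip",f,b)
assert -.185<f[1]<-.12 and abs(f[1]-b[1]-.014)<.006
yaw=G+np.pi/2;zt=.016;y0=b[1]-.035
manip.close_gripper(20)
s=g2w(-.041,y0)
manip.move_ptp([*s,.17],down(yaw));manip.servo_line([*s,zt],rate=.12)
print(w2g(manip.read_ee_pos()),manip.read_force(),manip.read_grip_width())
e=g2w(-.041,.048)
for k in range(4):
    r=manip.servo_line([*e,zt],rate=.05,f_stop=14);g=w2g(manip.read_ee_pos());print(r,g,manip.read_force(),manip.read_time_s())
    if g[1]>.030 or not r:break
E
```

```text
blade front/back tip [-0.0911 -0.1714] [-0.0912 -0.1851]
[-0.0404 -0.2202] [-0.5225  0.0815  0.2852] 0.00041408037621603613
True [-0.0412  0.0368] [ 0.114  -2.1105  2.2992] 18.6917
```

It stopped at gauge y = 36.8 mm, against about 36 mm expected when everything is snug. I'll back off and look closely.

```bash
python3 - <<'E'
from h import *
p=manip.read_ee_pos();q=np.r_[p[:2]-.035*YG,p[2]];manip.servo_line(q,rate=.1)
manip.servo_line([*q[:2],.2],rate=.25)
c=g2w(-.14,.12);manip.move_ptp([*c,.2],down(G))
im,K,T=grab("wrist");np.savez("w4",im=im,K=K,T=T)
print(T[:3,3],w2g(T[:3,3]))
cr=im[0:230,150:520];cv2.imwrite("pics/w4.png",cv2.resize(cr,None,fx=2.1,fy=2.1,interpolation=cv2.INTER_CUBIC))
a,K2,T2=grab("side");cv2.imwrite("pics/side4.png",cv2.resize(a[130:290,240:420],None,fx=3.5,fy=3.5,interpolation=cv2.INTER_CUBIC));print(manip.read_time_s())
E
```

```text
[0.6142 0.15   0.3708] [-0.0617  0.1195]
21.75
```

View pics/w4.png

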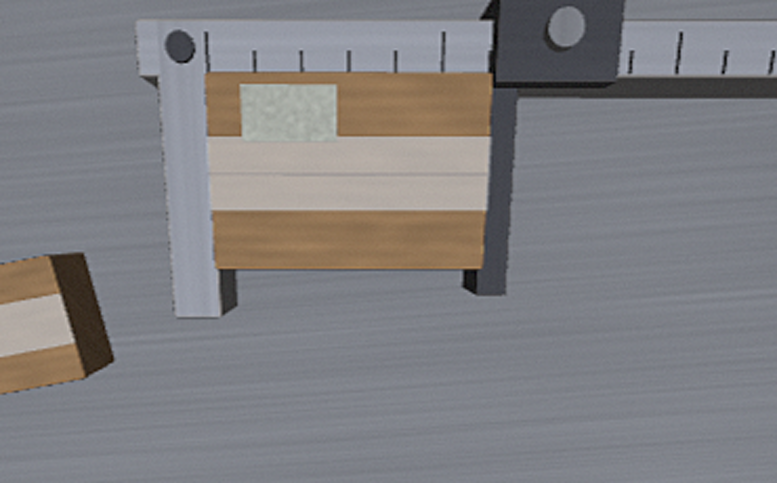

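View pics/side4.png

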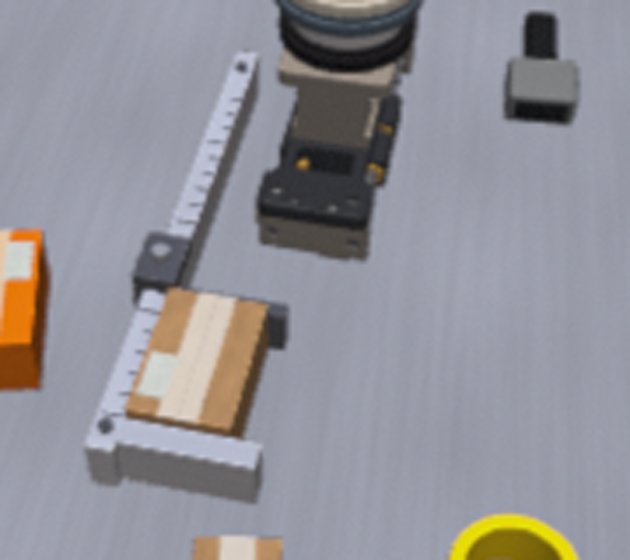

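The carton sits squarely between the end stop (crop 207,150) and the jaw (crop 490,150), flush with the rail, and the bystanders haven't moved. Touch is more accurate than the cameras here. I'll re-touch the near side towards the rail, then the jaw's back, gently with closed fingers, and compare the stop positions.

```bash
python3 - <<'E'
from h import *
zt=.016
s=g2w(-.125,.12);manip.servo_line([*s,.2],rate=.2);manip.servo_line([*s,zt],rate=.15)
print("rail",manip.servo_line([*g2w(-.08,.12),zt],rate=.03,f_stop=10),w2g(manip.read_ee_pos()))
manip.servo_line([*s,zt],rate=.1);manip.servo_line([*s,.13],rate=.2)
s=g2w(-.041,.0);yaw=G+np.pi/2
manip.move_ptp([*s,.15],down(yaw));manip.servo_line([*s,zt],rate=.15)
print("jaw",manip.servo_line([*g2w(-.041,.048),zt],rate=.03,f_stop=12),w2g(manip.read_ee_pos()))
manip.servo_line([*s,zt],rate=.1);manip.servo_line([*s,.2],rate=.2)
manip.move_ptp([*g2w(-.14,.12),.2],down(G))
im,K,T=grab("wrist");np.savez("w5",im=im,K=K,T=T)
print(cv2.absdiff(im,np.load("w4.npz")["im"])[:230,150:520].mean())
cv2.imwrite("pics/w5.png",cv2.resize(im[0:160,200:460],None,fx=3,fy=3,interpolation=cv2.INTER_CUBIC));print(manip.read_time_s())
E
```

```text
rail True [-0.0898  0.1198]
jaw True [-0.0412  0.0369]
1.9230983157070114
32.7
```

View pics/w5.png

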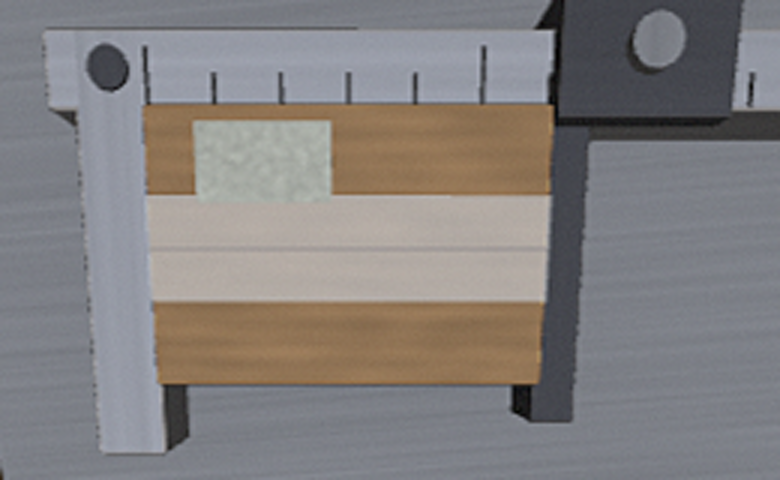

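The carton is flush with the rail (crop y ≈ 103), the end stop (x ≈ 147) and the jaw (x ≈ 552). The repeat touches stopped within 0.2 mm of the first ones. The arm is clear, so I'll hand in.

```bash
python3 -c "
from rig import manip
manip.sign_off()"
```

```text
the job is handed in; nothing more can be done
```

The carton now lies flat against the back rail, snug between the jaw and the end stop, and the job is handed in at about 33 s of the 58 s allowed.

I pushed the carton to the rail with both open fingers, turning out its 15.5° skew on the way. With the fingers closed, I then pushed the jaw's back face until the carton met the end stop.

**Last checks:**
- **Repeat touches:** the finger stopped at gauge x = −89.8 mm at the rail (−90.0 the first time) and at y = 36.9 mm on the jaw (36.8 the first time; about 36 expected when snug). The extra 0.9 mm is within the 2 mm calibration.
- **Pictures:** the last wrist view shows no gaps. The carton's top overhangs the rail and end stop in that view, so the gaps there were judged mainly by touch.
- **Bystanders:** the tape roll, scanner, slim box and orange box looked undisturbed in the pictures, but I did not re-measure them.

No check failed.

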